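Shut the printer down after a bad first layer

ROBOT

A 6-joint arm with a two-finger parallel gripper is mounted at the origin on the work surface. World frame = base frame: x ahead of the robot, y to its left, z up, the work surface at z = 0. Lengths are in m, angles in rad, forces in N, time in s.
With the tool pointing down it reaches from about 0.35 to 0.875 m from the base axis. Payload 15.5 kg.
Tool frame: the origin (TCP) lies at the very end of the fingers, on their centre line; the grasp point (between the pads) lies 19 mm behind it; z points along the fingers, y is the direction in which the jaws open and shut (so a half turn about z gives the same grasp; the last joint's range is limited). The gripper opens to 85 mm and grips with 20 to 120 N. Pads are 22 mm wide; open, the fingers measure 114 mm over their backs; the gripper's body (76 mm by 85 mm) begins 54 mm behind the grasp point. The pads swing forward as they close: fully open they stand 13 mm farther back than shut.
Start: joints at [-1.198, 0.494, 1.345, -0, 1.302, -0.096], TCP at [0.282, -0.558, 0.231] pointing down, gripper open.
Joint ranges: [-2.91, 2.91], [-0.82, 2.16], [0.22, 2.67], [-1.22, 4.37], [0.12, 2.79], [-3.08, 3.08]. Speed limits (rad/s): [1.89, 1.89, 2.57, 3.01, 3.01, 3.01].

INTERFACE

Orientations are given as a 3x3 rotation matrix whose columns are the frame's x, y, z axes.
In Python, from rig import env, eyes gives the robot as it stands.
- The arm moves only by the tool send_rows, never from a script. Its argument "motion" is a list of rows, each a list of 4 numbers: the shift along the tool's x, y, z scaled (see below), then the turn about the tool's z scaled (see below). A call has exactly 10 rows; each row shifts and turns the commanded pose from where the row before left it, along the tool's axes as they then stand; what a row does not reach is not made up. The controller multiplies each number of a shift by 0.04 m and each number of a turn by 4 degrees. A row lasts 1/8 s, in which the tool goes at most 62.5 mm and 10.7 degrees, less where a joint would pass 70% of its speed; a pose out of reach is approached as far as the arm can. A call with a number of a shift or a turn outside -1 to 1 is refused whole. A call with a gripper value outside its range is refused whole. "gripper" is the closure, from 0 (fully open) to 1 (shut), set as the call begins (left out, the last holds). The fingers move at their own pace and stop on an object; "grip_force" is the grip in N (left out, the last holds). Time passes only in rows, so rows that do not move let the fingers close, or fill a call up. It gives the time, the measured TCP pose, the force and the opening at its end, in the units of the state.
- env.get_obs(): the state, without advancing time (a new reading comes with each control period).
- eyes.read_camera(name): name is "scene" or "top" or "wrist"; returns a dict with "img" (384x512x3 uint8, red, green, blue), "depth" (384x512 float32, m along the optical axis (not along the pixel's ray), 0 where there is no reading), "fx", "fy", "cx", "cy" (pixels), "cam_to_world" (4x4, takes a point from camera to world coordinates). Camera axes: x right, y up, looking along -z (the intrinsics and any distortion apply to the point x, -y, -z); pixel columns grow to the right and rows downward; lengths in m; the calibration is good to about 2 mm. A picture is of the moment at which its call begins.
- env.job_done(): hands the job in, once; it reports no verdict.
The state is a dict: "time": time; "joint_positions": joint angles; "qvel": joint speeds; "joint_efforts": joint torques, N m; "ee_pos": TCP position; "orientation": TCP orientation; "wrist_force": force on the tool from outside, world axes, zero at the start; "moment": the same for the moment, N m; "finger_gap": opening from 0.0 (shut) to 1.0 (fully open).
Only numpy, scipy, OpenCV 4.12 (cv2) and the standard library are available. Lean on these libraries where they do the work, as an engineer would, in place of code of your own. Each camera call takes 0.05 s, during which the arm holds its last target.

TASK

The first layer has gone wrong, so shut the printer down. On the control box push the large round key fully in, then the long bar key fully in, and after that press down the raised end of the paddle switch on the power box until the paddle has tipped fully over to its other side. Leave the square key and the small round key alone, and do not pick up or shift any of the things standing around.

Things in the scene. Friction and masses are not known exactly. Their poses are not given: they have to be found in the camera images.
- console: Black control box fixed to the bench, 240 x 180 x 45 mm high. Origin: on the bench under the middle of its 2 x 2 key field; z up, x towards its flat display. It spans x -90 to 150, y -90 to 90 mm. Four white keys stand at x = -35 or 35, y = -37.5 or 37.5 mm, placed differently every time, each on a flat 58 x 64 mm steel plate 2 mm above the box
- stop_top (a point): Centre of the top of the large round key (diameter 36 mm). Like every key it travels straight down; its top is 61 mm above the bench when out, 53 mm when fully in
- bar_top (a point): Centre of the top of the long bar key (18 mm along the control box's x, 50 mm along its y)
- square_top (a point): Centre of the top of the square key (26 x 26 mm), not to be pressed
- small_top (a point): Centre of the top of the small round key (diameter 18 mm), not to be pressed
- stop_key (a joint): Large round key: value 0 (out; may start up to 1 mm in) to 0.008 m (fully in). It resists with about 3 N all the way and has no return spring: it stays where it was pushed
- bar_key (a joint): Long bar key: value 0 (out; may start up to 1 mm in) to 0.008 m (fully in). It resists with about 3 N all the way and has no return spring: it stays where it was pushed
- square_key (a joint): Square key: value 0 (out; may start up to 1 mm in) to 0.008 m (fully in). It resists with about 3 N all the way and has no return spring: it stays where it was pushed
- small_key (a joint): Small round key: value 0 (out; may start up to 1 mm in) to 0.008 m (fully in). It resists with about 3 N all the way and has no return spring: it stays where it was pushed
- power_box: Grey power box fixed to the bench, 140 (x) x 90 (y) x 55 mm high; origin on the bench under its middle, z up, x towards the end of the paddle that is raised at the start. On top a white see-saw paddle, 66 mm long (x), 30 wide, 10 thick, pivots about y through its own middle, 69 mm above the bench, between two 8 mm long ears at y = -19 and 19 mm, 72 mm above the bench
- paddle_raised (a point): Point on the top face of the paddle, 24 mm from the pivot along the paddle, on the end that is raised at the start (there about 81 mm above the bench, 67 mm when tipped fully over)
- paddle (a joint): Tilt of the paddle, starting at 0 to 0.06: 0 (the power box's +x end raised by 0.3 rad) through 0.3 (level) to 0.6 rad (that end fully down). It resists with about 0.05 N m (about 2 N when pressed 24 mm from the pivot, more nearer to it) and stays where it is left; near the pivot a broad fingertip cannot tip it fully
- glue_stick: White glue stick standing upright, diameter 32 mm, 85 mm high, origin under its middle; loose, not to be disturbed
- nozzle_jar: Clear jar with a steel cap, diameter 54 mm, 60 mm high, origin under its middle; loose, not to be disturbed
- sample_spool: Small filament spool lying flat, diameter 90 mm, 42 mm high, origin under its middle; loose, not to be disturbed
- scraper: Scraper lying flat, 200 mm long along its x; loose, not to be disturbed
Things that resemble listed ones, but are neither listed nor needed, are in the scene too. Several things have the shape of the power_box; the one meant has the colours described above.

How it is judged:
On the way, in this order (a step that is already met when the one before it is completed fails the run):
1. the large round key is fully in (value of joint stop_key above 0.006 m), for 0.2 s.
2. then the long bar key is fully in (value of joint bar_key above 0.006 m), for 0.2 s.
3. then the paddle is tipped fully over (value of joint paddle above 0.5 rad), for 0.2 s.
At the end, for the whole second after the job is handed in: The large round key and the long bar key are in by more than 6 of their 8 mm, the paddle is tipped beyond 0.5 of its 0.6 rad, the square and small round keys are in by less than 3 mm, and each loose thing is within 20 mm of where it stood (value of joint each of stop_key, bar_key above 0.006 m and value of joint paddle above 0.5 rad and value of joint each of square_key, small_key below 0.003 m and not (distance of glue_stick from where it was at the start of the episode above 0.02 m) and not (distance of nozzle_jar from where it was at the start of the episode above 0.02 m) and not (distance of sample_spool from where it was at the start of the episode above 0.02 m) and not (distance of scraper from where it was at the start of the episode above 0.02 m)); the robot touches nothing.
It fails at once if the bar key is pushed in before the large round key is fully in (value of joint bar_key above 0.003 m and value of joint stop_key below 0.006 m).
It fails at once if the paddle is tipped before the bar key is fully in (value of joint paddle above 0.2 rad and value of joint bar_key below 0.006 m).
It fails at once if the square or the small round key is pushed in (value of joint any of square_key, small_key above 0.003 m).
It fails at once if one of the loose things is picked up or shifted (distance of any of glue_stick, nozzle_jar, sample_spool, scraper from where it was at the start of the episode above 0.02 m).
It also fails if it takes over 45 s, if anything falls off the work surface, if the arm or the gripper's body presses on something with over 40 N, if the wrist force passes 120 N, or if a joint passes its speed limit or range.

## Working session

There is one attempt and no reset: what is moved stays moved. The work goes in short steps, Python scripts to look and compute and a tool call to move; the robot and the scene stay as the last step left them, time stands still between calls to the robot, and variables do not carry over. Pictures are saved under pics/ and viewed, and the job is handed in when it is done.

Besides the shell and the picture viewer there is one more tool, called after "Emit:" by a JSON object that holds its "fn" and its "kwargs". send_rows: Moves the arm, as the interface text tells. Its arguments: {"type":"object","properties":{"motion":{"type":"array"},"gripper":{"type":"number"},"grip_force":{"type":"number"}},"required":["motion"]}

```bash
mkdir -p pics; ls
cat > h.py <<'E'
import numpy as np, cv2, pickle
from rig import env, eyes
def shot(n):
    d=eyes.read_camera(n); pickle.dump(d,open(f'pics/{n}.pkl','wb')); cv2.imwrite(f'pics/{n}.png',d['img'][:,:,::-1]); return d
def world(d):
    h,w=d['depth'].shape; v,u=np.mgrid[:h,:w]; z=d['depth']
    p=np.stack([(u-d['cx'])/d['fx']*z,-(v-d['cy'])/d['fy']*z,-z,np.ones_like(z)],-1)
    return (p@np.array(d['cam_to_world']).T)[...,:3]
E
python3 - <<'E'
from h import *
for n in ['top','scene','wrist']:
    d=shot(n); print(n,{k:v for k,v in d.items() if k not in('img','depth')})
print(env.get_obs())
E
```

```text
pics
top {'fx': 370.1402439094296, 'fy': 370.1402439094296, 'cx': 257.87134337036645, 'cy': 189.741756110257, 'cam_to_world': array([[ 0.00404921,  0.99637791, -0.08493917,  0.4776007 ],
       [-0.99975515,  0.00588145,  0.02133209,  0.01101417],
       [ 0.02175439,  0.08483199,  0.99615776,  1.34076061],
       [ 0.        ,  0.        ,  0.        ,  1.        ]])}
scene {'fx': 399.79958763330654, 'fy': 399.79958763330654, 'cx': 252.959744139748, 'cy': 189.69165572205063, 'cam_to_world': array([[-0.82238012, -0.32784511,  0.46498228,  1.22801543],
       [ 0.56876084, -0.49415926,  0.65750873,  0.90199944],
       [ 0.01421428,  0.80518582,  0.59285222,  0.93121181],
       [ 0.        ,  0.        ,  0.        ,  1.        ]])}
wrist {'fx': 276.8658537722193, 'fy': 276.8658537722193, 'cx': 252.18533212013483, 'cy': 189.61018408378447, 'cam_to_world': array([[ 4.52103467e-01,  8.45788045e-01,  2.83275551e-01,
         3.55376527e-01],
       [-8.91965480e-01,  4.28767134e-01,  1.43374778e-01,
        -5.19363676e-01],
       [-1.94573076e-04, -3.17492247e-01,  9.48260848e-01,
   
[... 232 characters left out ...]
50963e+00, -9.55284766e-02]), 'qvel': array([ 1.52794242e-03, -7.21168830e-04, -1.93949711e-03,  6.31982464e-04,
        3.16210130e-04,  3.23837603e-05]), 'joint_efforts': array([ 3.03948742e-03, -8.82535958e+01, -3.84065080e+01,  1.81432819e-05,
        6.99206881e-03,  7.54077905e-05]), 'ee_pos': array([ 0.2822754 , -0.55731588,  0.23085662]), 'orientation': array([[ 8.92102211e-01,  4.51833515e-01, -3.45611642e-04],
       [ 4.51833642e-01, -8.92101816e-01,  8.42577176e-04],
       [ 7.23838337e-05, -9.07823928e-04, -9.99999585e-01]]), 'wrist_force': array([ 0.50703474, -0.48534358,  0.77095801]), 'moment': array([-0.00199365,  0.01821851,  0.05187121]), 'finger_gap': 0.9947021479655884}
```

View pics/top.png

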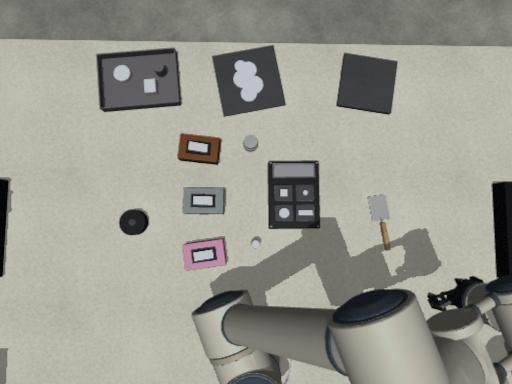

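View pics/scene.png

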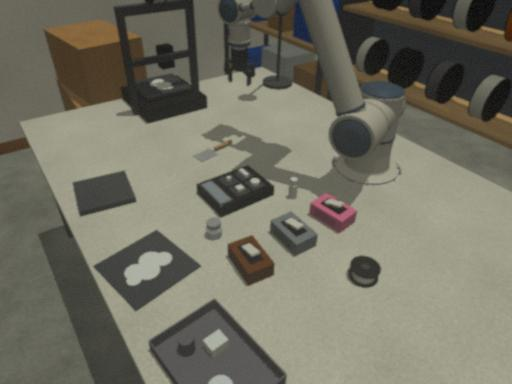

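View pics/wrist.png

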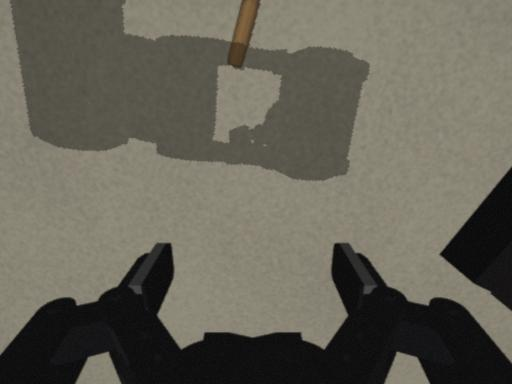

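The top view shows the control box at (294,195) with its four keys. There are three power-box shapes: brown (200,148), grey (204,201) and pink (205,254). I choose the grey one and check it in close crops.

Run:
```python
import pickle,cv2,numpy as np
d=pickle.load(open('pics/top.pkl','rb'));im=d['img'][:,:,::-1]
a=cv2.resize(im[150:240,170:230],None,fx=6,fy=6,interpolation=cv2.INTER_CUBIC)
b=cv2.resize(im[150:240,260:330],None,fx=6,fy=6,interpolation=cv2.INTER_CUBIC)
cv2.imwrite('pics/c1.png',np.hstack([a,b]))
from h import world
p=world(d)
for u,v in [(284,193),(305,193),(284,213),(306,213),(294,170),(204,201),(194,201),(213,201),(187,201),(220,201)]:
    print(u,v,p[v,u].round(4),d['img'][v,u])
s=pickle.load(open('pics/scene.pkl','rb'));im=s['img'][:,:,::-1]
cv2.imwrite('pics/c2.png',np.hstack([cv2.resize(im[200:260,260:330],None,fx=5,fy=5,interpolation=cv2.INTER_CUBIC),cv2.resize(im[160:220,190:280],None,fx=5,fy=5,interpolation=cv2.INTER_CUBIC)]))
```

```text
284 193 [ 0.5761 -0.1075  0.0582] [191 197 203]
305 193 [ 0.5761 -0.18    0.0635] [190 195 203]
284 213 [ 0.5066 -0.1072  0.0598] [192 195 203]
306 213 [ 0.507  -0.1842  0.0555] [191 195 203]
294 170 [ 0.6585 -0.1439  0.0484] [139 141 145]
204 201 [0.5461 0.1682 0.0703] [188 194 200]
194 201 [0.5452 0.2002 0.0845] [191 196 203]
213 201 [0.547  0.1387 0.0577] [42 41 45]
187 201 [0.5468 0.2293 0.0523] [125 132 133]
220 201 [0.5472 0.1146 0.0567] [125 131 132]
```

View pics/c1.png

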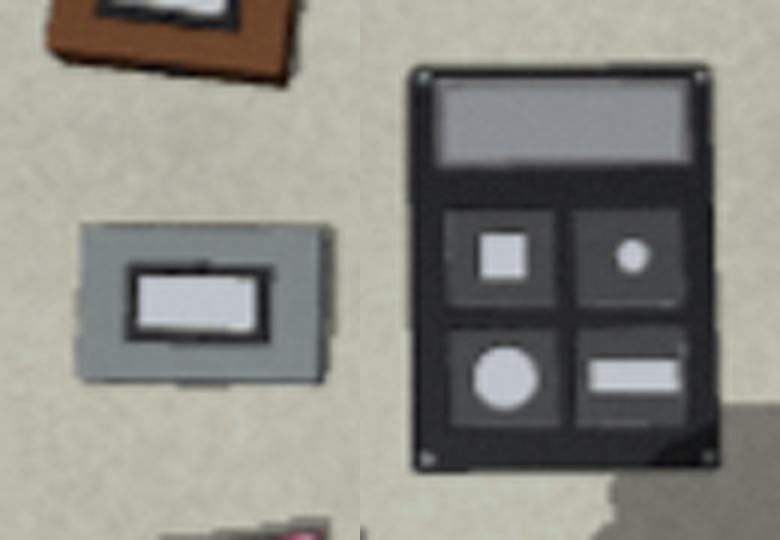

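View pics/c2.png

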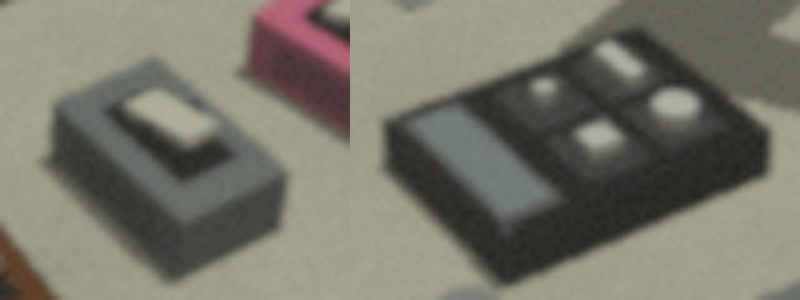

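The crops show a grey box with a white paddle at (204,201), with its left (+y) end raised. The large round key is at (284,213), the bar at (305,213), the square at (284,193) and the small round key at (305,193). Next I measure the centres.

Run:
```python
import pickle,cv2,numpy as np
from h import world
d=pickle.load(open('pics/top.pkl','rb'));im=d['img'].astype(int)
M=np.array(d['cam_to_world'])
def at(u,v,z):
    r=M[:3,:3]@np.array([(u-d['cx'])/d['fx'],-(v-d['cy'])/d['fy'],-1]); t=(z-M[2,3])/r[2]; return M[:3,3]+t*r
p=world(d)
m=(im.min(2)>160).astype(np.uint8)
for nm,(u0,u1,v0,v1),z in [('con',(270,320,180,225),.06),('pad',(188,220,190,212),.074)]:
    n,l,s,c=cv2.connectedComponentsWithStats(m[v0:v1,u0:u1])
    for i in range(1,n):
        if s[i,4]<6: continue
        u,v=c[i]+[u0,v0]; q=p[v0:v1,u0:u1][l==i]
        print(nm,s[i],(round(u,1),round(v,1)),at(u,v,z).round(4),'depth med',np.median(q,0).round(4))
        if nm=='pad':
            A=np.c_[q[:,1],np.ones(len(q))]; k=np.linalg.lstsq(A,q[:,2],rcond=None)[0]; print('slope',k, q[:,1].min(),q[:,1].max(),q[:,0].min(),q[:,0].max())
            print(cv2.minAreaRect(np.argwhere(l==i)[:,::-1].astype(np.float32)))
# box outline angles
for nm,(u0,u1,v0,v1),z,t in [('con',(258,330,150,240),.045,110),('grey',(175,235,180,220),.055,None)]:
    h=p[v0:v1,u0:u1,2]; mm=((h>.035)).astype(np.uint8)
    cs,_=cv2.findContours(mm,cv2.RETR_EXTERNAL,cv2.CHAIN_APPROX_NONE)
    cc=max(cs,key=cv2.contourArea)
    pts=np.array([at(x+u0,y+v0,z)[:2] for x,y in cc[:,0]],np.float32)
    print(nm,cv2.minAreaRect(pts*1000))
ob=p[...,2]
for nm,(u,v) in dict(glue=(256,243),jar=(251,143)).items(): print(nm,p[v,u])
```

```text
con [11  9  6  7 42] (np.float64(283.5), np.float64(192.0)) [ 0.5795 -0.1056  0.06  ] depth med [ 0.5795 -0.1058  0.0581]
con [33 10  4  5 14] (np.float64(304.9), np.float64(192.3)) [ 0.5789 -0.18    0.06  ] depth med [ 0.58   -0.1802  0.0595]
con [10 28  9 10 69] (np.float64(283.8), np.float64(212.4)) [ 0.5085 -0.1064  0.06  ] depth med [ 0.5099 -0.107   0.0603]
con [29 30 14  5 67] (np.float64(305.2), np.float64(212.0)) [ 0.5102 -0.1808  0.06  ] depth med [ 0.5104 -0.1808  0.0593]
pad [  5   6  19   9 147] (np.float64(202.5), np.float64(199.7)) [0.5502 0.173  0.074 ] depth med [0.5496 0.1719 0.0725]
slope [-2.78983082  0.56063084] 0.011014172966052234 0.2042931277799695 0.47760069595721666 0.5637374796236728
((14.0, 10.0), (8.0, 18.0), 90.0)
con ((573.2582397460938, -140.15602111816406), (236.71572875976562, 181.46109008789062), 0.7969024777412415)
grey ((548.84521484375, 175.01400756835938), (93.65448760986328, 141.23464965820312), 0.34744876623153687)
glue [ 0.40482408 -0.01030802  0.08503179]
jar [0.75166351 0.00837386 0.05836778]
```

Emit:
{"fn": "send_rows", "kwargs": {"motion": [[0,0,0,-1],[0,0,0,-1],[0,0,0,-1],[0,0,0,-1],[0,0,0,-1],[0,0,0,-1],[0,0,0,-1],[0,0,0,-1],[0,0,0,-1],[0,0,0,-1]], "gripper": 1}}

```text
time: 1.4
ee_pos: [0.2823, -0.5574, 0.231]
orientation: [[0.391, 0.92, -0.0], [0.92, -0.391, 0.001], [0.0, -0.0, -1.0]]
wrist_force: [-0.3, 0.5, -0.1]
finger_gap: -0.003
```

Emit:
{"fn": "send_rows", "kwargs": {"motion": [[0,0,0,-1],[0,0,0,-1],[0,0,0,-1],[0,0,0,-1],[0,0,0,-1],[0,0,0,-0.75],[0.5,0.25,0,0],[0.8,0.4,0,0],[1,0.5,0,0],[1,0.5,0,0]]}}

```text
time: 2.65
ee_pos: [0.3493, -0.4235, 0.2311]
orientation: [[0.003, 1.0, -0.0], [1.0, -0.003, 0.001], [0.001, -0.0, -1.0]]
wrist_force: [1.1, 0.1, -0.0]
finger_gap: 0.004
```

Emit:
{"fn": "send_rows", "kwargs": {"motion": [[1,0.5,0,0],[1,0.5,0,0],[1,0.5,0,0],[1,0.5,0,0],[1,0.5,0,0],[1,0.5,0,0],[1,0.5,0,0],[0.7,0.4,0,0],[0,0,0,0],[0,0,0,0]]}}

```text
time: 3.9
ee_pos: [0.5049, -0.1178, 0.2312]
orientation: [[0.002, 1.0, -0.0], [1.0, -0.002, -0.0], [-0.0, -0.0, -1.0]]
wrist_force: [0.4, -0.2, -0.3]
finger_gap: 0.002
```

Emit:
{"fn": "send_rows", "kwargs": {"motion": [[0.28,0.11,0,0],[0,0,0.6,0],[0,0,0.8,0],[0,0,0.8,0],[0,0,0.6,0],[0,0,0.4,0],[0,0,0.2,0],[0,0,0.2,0],[0,0,0,0],[0,0,0,0]]}}

```text
time: 5.15
ee_pos: [0.5101, -0.107, 0.0877]
orientation: [[0.003, 1.0, 0.001], [1.0, -0.003, -0.0], [-0.0, 0.001, -1.0]]
wrist_force: [0.6, -0.1, -0.9]
finger_gap: 0.001
```

Run:
```python
from h import *
shot('wrist'); d=shot('top'); cv2.imwrite('pics/t2.png',cv2.resize(d['img'][120:280,160:340,::-1],None,fx=4,fy=3.6))
```

```text
(no output)
```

View pics/wrist.png

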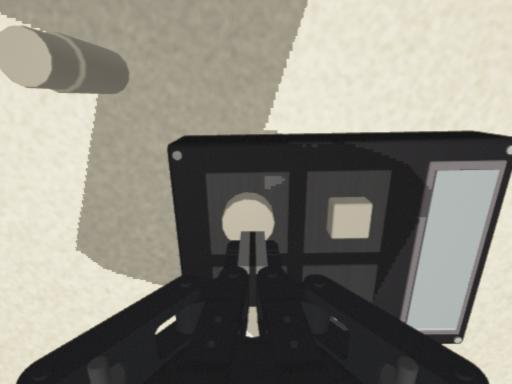

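Run:
```python
import pickle; from h import world; import numpy as np
d=pickle.load(open('pics/wrist.pkl','rb'));p=world(d)
q=p[190:245,215:280].reshape(-1,3); im=d['img'][190:245,215:280].reshape(-1,3)
k=(q[:,2]>.054)&(q[:,2]<.068); q=q[k]
print(len(q),q.min(0),q.max(0),np.median(q[:,2]))
M=np.linalg.inv(np.array(d['cam_to_world']))
for w in [(.51,-.107,.0877),(.5095,-.1068,.0605)]:
    c=M@np.array([*w,1]); print(d['cx']+d['fx']*c[0]/-c[2], d['cy']-d['fy']*c[1]/-c[2])
q=p[195:245,320:380].reshape(-1,3);q=q[(q[:,2]>.056)&(q[:,2]<.068)];print('sq',q.min(0),q.max(0))
```

```text
1705 [ 0.49000103 -0.11726309  0.0540398 ] [ 0.52556268 -0.08711679  0.06257397] 0.06061959449498597
251.40143930567777 246.55114456360894
250.74572979210515 225.62492988553328
sq [ 0.5642429  -0.11698872  0.05603849] [ 0.59050649 -0.09053816  0.06180152]
```

Emit:
{"fn": "send_rows", "kwargs": {"motion": [[0.03,-0.03,0.2,0],[0,0,0.2,0],[0,0,0.1,0],[0,0,0.1,0],[0,0,0.1,0],[0,0,0.08,0],[0,0,0.04,0],[0,0,0.02,0],[0,0,0,0],[0,0,0,0]]}}

```text
time: 6.5
ee_pos: [0.5087, -0.1057, 0.0537]
orientation: [[0.002, 1.0, -0.0], [1.0, -0.002, 0.0], [0.0, -0.0, -1.0]]
wrist_force: [-0.3, -0.1, 0.1]
finger_gap: 0.001
```

Emit:
{"fn": "send_rows", "kwargs": {"motion": [[0,0,0.03,0],[0,0,0.02,0],[0,0,0,0],[0,0,0,0],[0,0,0,0],[0,0,0,0],[0,0,0,0],[0,0,0,0],[0,0,0,0],[0,0,0,0]]}}

```text
time: 7.75
ee_pos: [0.5089, -0.1057, 0.0528]
orientation: [[0.002, 1.0, 0.001], [1.0, -0.002, -0.0], [-0.0, 0.001, -1.0]]
wrist_force: [-5.5, 1.1, 28.0]
finger_gap: -0.005
```

Emit:
{"fn": "send_rows", "kwargs": {"motion": [[0,0,-0.3,0],[0,0,-0.5,0],[-0.4,0,-0.2,0],[-0.6,0,0,0],[-0.6,0,0,0],[-0.27,0.02,0,0],[0,0,0,0],[0,0,0,0],[0,0,0,0],[0,0,0,0]]}}

```text
time: 9.0
ee_pos: [0.5093, -0.18, 0.0917]
orientation: [[0.002, 1.0, -0.0], [1.0, -0.002, 0.0], [0.0, -0.0, -1.0]]
wrist_force: [-1.0, 0.9, 0.1]
finger_gap: 0.0
```

Run:
```python
from h import *
d=shot('wrist');p=world(d)
q=p.reshape(-1,3)
for n,x,y in [('stop',.509,-.106),('square',.578,-.105),('small',.579,-.18),('bar',.51,-.181)]:
    k=(abs(q[:,0]-x)<.006)&(abs(q[:,1]-y)<.022)&(q[:,2]<.065)
    print(n,k.sum(),q[k].max(0) if k.any() else '', np.percentile(q[k,2],[50,80,95]) if k.any() else '')
```

```text
stop 1320 [ 0.51499967 -0.08434182  0.05465131] [0.05257992 0.05322536 0.05377789]
square 1339 [ 0.58396489 -0.08324369  0.06172372] [0.05937555 0.06018313 0.06090318]
small 956 [ 0.58498433 -0.15803732  0.06226603] [0.04797487 0.06060963 0.06128632]
bar 633 [ 0.5158063  -0.15902358  0.06151198] [0.05981713 0.06033602 0.06077762]
```

View pics/wrist.png

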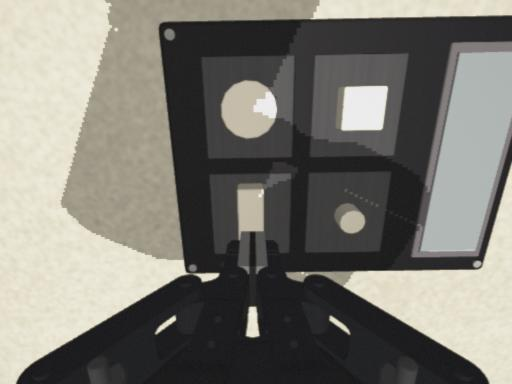

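The large round key is down: its top measures 53 mm. The fingertip is lined up over the bar at (250,205). Next I push the bar from 0.0917 to about 0.0523.

Emit:
{"fn": "send_rows", "kwargs": {"motion": [[0,0,0.25,0],[0,0,0.25,0],[0,0,0.15,0],[0,0,0.1,0],[0,0,0.1,0],[0,0,0.08,0],[0,0,0.04,0],[0,0,0.02,0],[0,0,0,0],[0,0,0,0]]}}

```text
time: 10.3
ee_pos: [0.5093, -0.1805, 0.0529]
orientation: [[0.002, 1.0, 0.001], [1.0, -0.002, -0.0], [-0.0, 0.001, -1.0]]
wrist_force: [-5.1, 1.9, 19.4]
finger_gap: -0.004
```

Emit:
{"fn": "send_rows", "kwargs": {"motion": [[0,0,-0.4,0],[0,0,-0.8,0],[0,0,-0.8,0],[0.5,0,-0.2,0],[0.9,0.1,0,0],[1,0.1,0,0],[1,0.1,0,0],[1,0.1,0,0],[1,0.1,0,0],[1,0.1,0,0]]}}

```text
time: 11.55
ee_pos: [0.5334, 0.0774, 0.1399]
orientation: [[0.002, 1.0, -0.0], [1.0, -0.002, 0.0], [0.0, -0.0, -1.0]]
wrist_force: [1.2, -0.1, -1.0]
finger_gap: 0.002
```

Emit:
{"fn": "send_rows", "kwargs": {"motion": [[1,0.1,0,0],[1,0.1,0,0],[0.6,0.1,0,0],[0.3,0,0,0],[0.15,0,0,0],[0,0,0,0],[0,0,0,0],[0,0,0,0],[0,0,0,0],[0,0,0,0]]}}

```text
time: 12.8
ee_pos: [0.5462, 0.1972, 0.1401]
orientation: [[0.003, 1.0, -0.0], [1.0, -0.003, -0.0], [-0.0, -0.0, -1.0]]
wrist_force: [-0.1, -0.7, 0.8]
finger_gap: 0.006
```

Run:
```python
from h import *
d=shot('wrist');p=world(d);q=p.reshape(-1,3)
k=(abs(q[:,0]-.549)<.05)&(abs(q[:,1]-.175)<.05)&(q[:,2]<.10)&(q[:,2]>.06)&(d['img'].reshape(-1,3).min(1)>110)
q=q[k]; print(k.sum(),q.min(0),q.max(0))
for y in np.arange(.13,.22,.01):
    s=abs(q[:,1]-y)<.003
    if s.any(): print(y,np.median(q[s,2]),q[s,0].min(),q[s,0].max())
shot('top');d=shot('top');p=world(d).reshape(-1,3)
for n,x,y in [('stop',.509,-.106),('square',.578,-.105),('small',.579,-.18),('bar',.51,-.181)]:
    k=(abs(p[:,0]-x)<.006)&(abs(p[:,1]-y)<.006); print(n,p[k,2])
```

```text
1261 [0.53335942 0.16436128 0.06843871] [0.56222072 0.20680775 0.08235818]
0.17000000000000004 0.07224173841004777 0.5334663245722135 0.5616574611625484
0.18000000000000005 0.07502050415988391 0.5347579079800792 0.562078761529543
0.19000000000000006 0.07757162389336683 0.5342195695995822 0.5617739909035615
0.20000000000000007 0.07998460204060942 0.5345378317975445 0.5622207195473815
stop [0.05068171 0.05494793 0.04883314 0.05846001 0.0511702  0.05206348
 0.04989706 0.05517576 0.04880021 0.05324807 0.04979483 0.04805499
 0.0516925  0.05120818 0.05423122 0.05239602]
square [0.05780971 0.06062216 0.06009777 0.0586573  0.06463793 0.06267867
 0.05859712 0.0601879  0.06090498 0.06299842 0.05776146 0.0584752
 0.06148489 0.06327917 0.05987143 0.05841515]
small [0.06324338 0.05876255 0.06067006 0.06033877 0.05913972 0.05764488
 0.06128037 0.05738035 0.06028786 0.05576726 0.05720634]
bar [0.05057341 0.05627149 0.04903488 0.05391354 0.05061468 0.05411156
 0.05317645 0.0528816  0.04983626]
```

View pics/wrist.png

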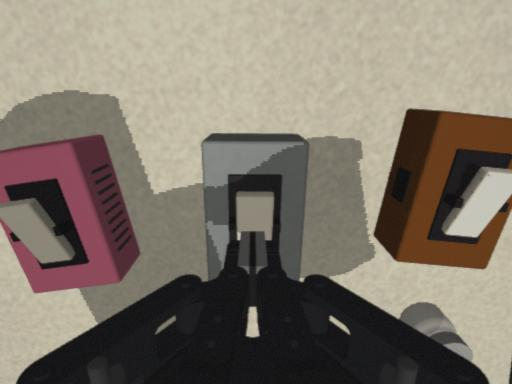

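Emit:
{"fn": "send_rows", "kwargs": {"motion": [[0.07,0.05,0.4,0],[0,0,0.5,0],[0,0,0.3,0],[0,0,0.15,0],[0,0,0.1,0],[0,0,0.1,0],[0,0,0.1,0],[0,0,0.06,0],[0,0,0,0],[0,0,0,0]]}}

```text
time: 14.2
ee_pos: [0.5482, 0.2, 0.0717]
orientation: [[0.002, 1.0, -0.0], [1.0, -0.002, -0.0], [-0.0, -0.0, -1.0]]
wrist_force: [0.6, 0.3, 0.6]
finger_gap: -0.0
```

Emit:
{"fn": "send_rows", "kwargs": {"motion": [[0,0,0.03,0],[0,0,0.02,0],[0,0,0,0],[0,0,0,0],[0,0,0,0],[0,0,0,0],[0,0,0,0],[0,0,0,0],[0,0,0,0],[0,0,0,0]]}}

```text
time: 15.45
ee_pos: [0.5482, 0.2002, 0.0697]
orientation: [[0.002, 1.0, 0.0], [1.0, -0.002, -0.0], [-0.0, 0.0, -1.0]]
wrist_force: [1.1, 1.7, 0.9]
finger_gap: -0.001
```

Not bottomed yet, so I go on in 1 mm steps.

Emit:
{"fn": "send_rows", "kwargs": {"motion": [[0,0,0.025,0],[0,0,0.02,0],[0,0,0,0],[0,0,0,0],[0,0,0,0],[0,0,0,0],[0,0,0,0],[0,0,0,0],[0,0,0,0],[0,0,0,0]]}}

```text
time: 16.7
ee_pos: [0.5484, 0.2002, 0.0683]
orientation: [[0.002, 1.0, 0.0], [1.0, -0.002, 0.0], [0.0, 0.0, -1.0]]
wrist_force: [-1.4, 1.5, 10.4]
finger_gap: -0.0
```

Emit:
{"fn": "send_rows", "kwargs": {"motion": [[0,0,0.01,0],[0,0,0,0],[0,0,0,0],[0,0,-0.3,0],[0,0,-0.6,0],[0,0,-0.8,0],[0,0,-0.8,0],[0,0,-0.5,0],[0,0,0,0],[0,0,0,0]]}}

```text
time: 17.95
ee_pos: [0.5478, 0.2, 0.1868]
orientation: [[0.003, 1.0, -0.001], [1.0, -0.003, -0.0], [-0.0, -0.001, -1.0]]
wrist_force: [0.2, 0.2, -1.2]
finger_gap: -0.001
```

Run:
```python
from h import *
d=shot('wrist');p=world(d);q=p.reshape(-1,3)
k=(abs(q[:,0]-.548)<.012)&(abs(q[:,1]-.175)<.05)&(q[:,2]<.10)&(q[:,2]>.057)
q=q[k]
Y=[];Z=[]
for y in np.arange(.14,.206,.005):
    s=abs(q[:,1]-y)<.002
    if s.sum()>5: Y+=[y];Z+=[np.median(q[s,2])]; print(round(y,3),Z[-1].round(4),s.sum())
f=np.polyfit(Y,Z,1);print('tilt',np.arctan(f[0]))
d=shot('top');p=world(d);im=d['img'][:,:,::-1]
cv2.imwrite('pics/t3.png',cv2.resize(im[120:280,110:400],None,fx=2.7,fy=2.7))
shot('scene')
for n,x,y in [('stop',.509,-.106),('square',.578,-.105),('small',.579,-.18),('bar',.51,-.181)]:
    q=p.reshape(-1,3);k=(abs(q[:,0]-x)<.006)&(abs(q[:,1]-y)<.006); print(n,q[k,2].mean())
```

```text
0.155 0.0801 21
0.16 0.0789 98
0.165 0.0776 106
0.17 0.0758 99
0.175 0.0745 100
0.18 0.0726 98
0.185 0.0713 97
0.19 0.0697 101
0.195 0.0682 99
0.2 0.0666 96
0.205 0.0651 96
tilt -0.29525462648038103
stop 0.052886766203143185
square 0.05931792424540456
small 0.05849232074424112
bar 0.052235872892492194
```

View pics/wrist.png

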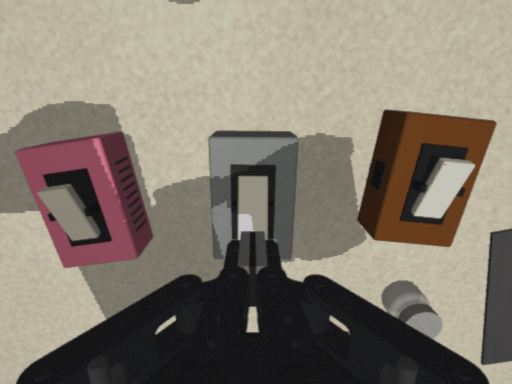

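View pics/scene.png

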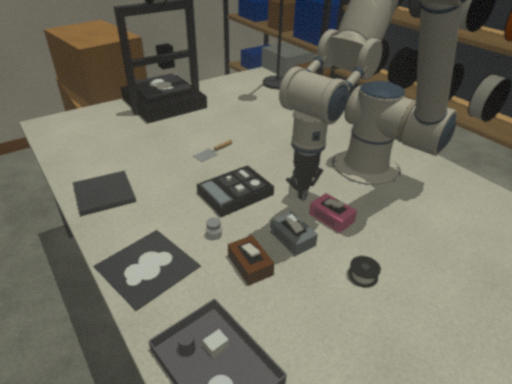

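The grey paddle at (252,205) is tipped to -0.295 rad from level, which is about 0.595 on its joint. Both keys are in, and everything loose that is visible stands where it was. I hand the job in.

```bash
python3 -c "
from rig import env
print(env.job_done())"
```

```text
the job is handed in; nothing more can be done
None
```

I pushed the large round key in, then the bar key, and then tipped the grey power box's paddle fully over. All three were done with shut fingers. The job was handed in at about 18 s, with the tool clear at 0.187 m.

- **Keys pressed:** the large round key's top measured about 53 mm and the bar key's about 52 mm, so both are fully in. Each stopped firmly, at 28 N and 19 N.
- **Keys left alone:** the square and small round keys measured about 59 mm. That is up to 2.5 mm below the 61 mm "out" height, but the depth noise is about 2 mm, and I moved nothing near them.
- **Paddle:** the tilt measured about 0.295 rad past level, which is about 0.595 of its 0.6 rad.
- **Loose things:** the scraper, nozzle jar and spool stand where they were in the last scene picture. The glue stick was hidden behind the gripper in that view, so I did not confirm it. It was well clear of the path.

No check failed. The only disagreement was 2–3 mm between the top and wrist cameras on where the paddle's pivot is.

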